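Pump up the chasing-block clamp

TASK

Charge the hydraulic clamp on the silversmith's bench: push the pump's mushroom-headed plunger down with the fingertips and let it spring back, again and again, until the indicator pin beside it stands fully out, then leave the plunger up. Only push the plunger, never pull it up; do not touch the pin itself or press the small release button, and leave the hammer, cup, punch and bottle where they are.

Things in the scene. Friction and masses are not known exactly. Their poses are not given: they have to be found in the camera images.
- pump: Hand pump with clamp block, bolted to the bench. Origin on the bench below the plunger, z up. Dark iron housing 62 (x) by 180 (y) mm, top 70 mm high, on an 85 by 215 mm plate. In a row along y: plunger at 0, indicator pin at +70 mm, release button at -62 mm. A wooden block (100 by 240, 50 mm high, iron straps to 68 mm) is centred 130 mm along +x.
- cap_top (a point): Centre of the top of the plunger's black mushroom cap (48 mm across, flat top 36 mm across), 150 mm above the bench when up. The point moves with the plunger. The cap sits on a steel rod 18 mm thick in an iron barrel whose top is at 105 mm.
- plunger (a joint): Plunger travel, m: 0 = up, 0.024 = fully down at its stop, negative = pulled up (not allowed). When let go, a spring returns it to within 0.001. Fully down takes about 8 N, up to 13 N once the pin is out. Each full stroke (down and fully back up) drives the pin out about 7 mm, in the last half of the way down; strokes under 0.017 gain little or nothing. Extra strokes with the pin out do no harm.
- indicator_pin (a joint): How far the indicator pin stands out, m: 0 = in, 0.036 = fully out at its stop. It starts between 0 and 0.010, rises while the plunger goes down and stays where it is while the plunger comes up.
- pin_top (a point): Centre of the top of the steel indicator pin (12 mm thick, head 15 mm). It rises straight up out of a round boss 28 mm across; its top is 84 mm above the bench when in, 120 mm when fully out, and a dark ring round its foot shows once it is past 31 mm out.
- pump_boss (a point): Fixed point: centre of the top face of the boss that the indicator pin comes out of, 80 mm above the bench.
- release (a joint): Travel of the release button, m: 0 = up, 0.006 = pressed in. Not to be pressed.
- release_top (a point): Centre of the top of the small steel release button (20 mm across), 86 mm above the bench.
- hammer_mid (a point): Bystander: hammer lying on the bench, 240 mm long, wooden handle; the point lies on it, 12 mm up.
- cup_mid (a point): Bystander: plain metal cup standing on the bench, 64 mm across, 60 mm high; the point is its centre.
- oil_bottle_mid (a point): Bystander: white oil bottle with black cap standing on the bench, 52 mm across, 115 mm high; the point is its centre.
- punch_mid (a point): Bystander: steel chasing punch lying on the bench, square, 12 mm thick, 106 mm long; the point is its middle.

How it is judged:
By the outcome, as a careful person would: the job done as asked, in the order asked, and still so for the second after the job is handed in, with the robot touching nothing.
It also fails if it takes over 51 s, if anything falls off the work surface, if the arm or the gripper's body presses on something with over 40 N, if the wrist force passes 120 N, or if a joint passes its speed limit or range.

ROBOT

A 7-joint arm with a two-finger parallel gripper is mounted at the origin on the work surface. World frame = base frame: x ahead of the robot, y to its left, z up, the work surface at z = 0. Lengths are in m, angles in rad, forces in N, time in s.
With the tool pointing down it reaches from about 0.4 to 0.85 m from the base axis. Payload 6.9 kg.
Tool frame: the origin (TCP) lies midway between the tips of the shut fingers; the grasp point (between the pads) lies behind it (ctrl.pinch_z is the z of the grasp point in the tool frame, in m); z points along the fingers, y is the line along which they close (so a half turn about z gives the same grasp; the last joint's range is limited). The gripper opens to 85 mm and grips with 20 to 120 N. Pads are 22 mm wide; open, the fingers measure 114 mm over their backs; the gripper's body (76 mm by 85 mm) begins 54 mm behind the grasp point. The pads swing forward as they close: fully open they stand 13 mm farther back than shut.
Start: joints at [-1.014, 0.507, -0.238, 1.5, 0.126, 1.149, -0.155], TCP at [0.273, 0.562, 0.231] pointing down, gripper open.
Joint ranges: [-3.08, 3.08], [-0.24, 2.05], [-1.43, 1.35], [0, 2.5], [-1.52, 4.66], [0.17, 1.96], [-2.89, 2.89]. Speed limits (rad/s): [2.39, 2.39, 3.14, 3.14, 3.14, 3.14, 3.14].

INTERFACE

Orientations are given as a unit quaternion [w, x, y, z].
In Python, from station import ctrl, get_state, vision, ticket, models gives the robot as it stands. Calls block until the motion is done:
- ctrl.movep(position, orientation): joint-space move of the TCP to a pose.
- ctrl.movel(position, frame=None, max_speed=0.15): straight line of the TCP; frame=None keeps the orientation; max_speed is the mean speed in m/s.
- ctrl.set_joints(angles): joint-space move.
- ctrl.ungrasp() and ctrl.close_gripper(force=None): open the fingers fully, or close them until they stop; force is the grip in N (None keeps the last).
- ctrl.pause(seconds).
- ctrl.ik(position, orientation): joint angles nearest the present ones, or None.
- get_state(): the state.
- vision.grab_frame(name): name is "scene" or "top" or "wrist"; returns (picture, depth): 384x512x3 uint8, blue, green, red; 384x512 float32, m along the optical axis (not along the pixel's ray), 0 where there is no reading.
- vision.camera_info(name): a dict with "mtx" (3x3 intrinsics, pixels), "R" (3x3) and "t" (3): a world point X has camera coordinates R X + t; the wrist camera has in their place "hand_eye" (4x4, takes a point from camera to tool coordinates, whose origin is the TCP and whose axes are the flange's). Camera axes: x right, y down, z forward; pixel columns grow to the right and rows downward; lengths in m; the calibration is good to about 2 mm. A picture is of the moment at which its call begins: read the wrist's pose just before it. camera_info takes no time and is no camera call.
A pose or a line that the arm cannot do raises ctrl.Unreachable and nothing moves.
- ticket.close_job(): hands the job in; it is judged then, once.
Trained networks look in the newest picture that a camera, given by its name, has taken for a name from the list of things; names that differ only in an ending like _2 or _b are one class to them, and where a whole thing is asked for, a point or a joint stands for the part that bears it (a point fixed in the world has none). Each returns a list of dicts, best first, with "p" (0 to 1); they miss things now and then, are a little off and sometimes report something else, mostly with a low value. They report only what shows in the picture. A call takes as long as a camera call.
- models.recognise(camera, target): "point" ([column, row] in pixels, amid what is visible of it).
- models.masks_of(camera, target): "mask" (384x512 bool, what is visible of it) and "point" ([column, row] in pixels, amid what is visible of it).
The state is a dict: "time": time; "qpos": joint angles; "qd": joint speeds; "tau": joint torques, N m; "tcp_pos": TCP position; "eef_rot": TCP orientation; "contact_force": force on the tool from outside, world axes, zero at the start; "wrist_torque": the same for the moment, N m; "width": finger opening in m; "gripper_force": force on a finger pad.
Only numpy, scipy, OpenCV 4.12 (cv2) and the standard library are available. Lean on these libraries where they do the work, as an engineer would, in place of code of your own. Each camera call takes 0.05 s, during which the arm holds its last target. There are 200 camera calls.

## Working session

There is one attempt and no reset: what is moved stays moved. The work goes in short steps, each a Python script; the robot and the scene stay as the last script left them, time stands still between calls to the robot, and variables do not carry over. Pictures are saved under pics/ and viewed, at most 10 in all, crops included, and the job is handed in when it is done.

```bash
mkdir -p pics; cat > h.py <<'E'
import numpy as np, cv2
from station import ctrl, get_state, vision, ticket, models
def px2w(cam,uv,depth,r=2):
    ci=vision.camera_info(cam);u,v=int(round(uv[0])),int(round(uv[1]))
    d=depth[v-r:v+r+1,u-r:u+r+1];d=np.median(d[d>0])
    c=np.linalg.inv(ci["mtx"])@np.array([uv[0],uv[1],1])*d
    return np.array(ci["R"]).T@(c-np.array(ci["t"]))
E
python3 - <<'E'
from h import *
np.set_printoptions(precision=4,suppress=True)
ims=[]
for cam in("scene","top"):
    im,d=vision.grab_frame(cam);ims.append(im);np.save(cam+"_d.npy",d)
    for t in("cap_top","pin_top","release_top","oil_bottle_mid","cup_mid","hammer_mid"):
        for r in models.recognise(cam,t)[:2]:
            try:print(cam,t,round(r["p"],2),np.round(r["point"]),px2w(cam,r["point"],d))
            except Exception as e:print(cam,t,r,e)
cv2.imwrite("pics/a.png",ims[0]);cv2.imwrite("pics/b.png",ims[1])
s=get_state();print(s["time"],s["tcp_pos"],s["eef_rot"],s["width"],ctrl.pinch_z)
E
```

```text
scene cap_top 0.49 [153. 161.] [ 0.6154 -0.2116  0.1484]
scene release_top 0.39 [206. 226.] [ 0.7306 -0.0117  0.0209]
scene oil_bottle_mid 0.68 [122. 162.] [ 0.5621 -0.3705  0.0687]
scene hammer_mid 0.74 [148. 201.] [ 0.6956 -0.2152  0.0483]
scene hammer_mid 0.73 [208. 224.] [ 0.721  -0.0085  0.0205]
top release_top 0.75 [330. 220.] [ 0.519  -0.0945  0.0035]
top oil_bottle_mid 0.91 [438. 209.] [ 0.5358 -0.3686  0.0835]
top cup_mid 0.84 [328. 218.] [ 0.5239 -0.0883  0.0035]
top hammer_mid 0.81 [297. 156.] [ 0.7    -0.0042  0.0257]
0.7 [0.2729 0.5623 0.2313] [-0.      0.224   0.9746  0.    ] 0.08533903356761907 -0.0187
```

View pics/a.png

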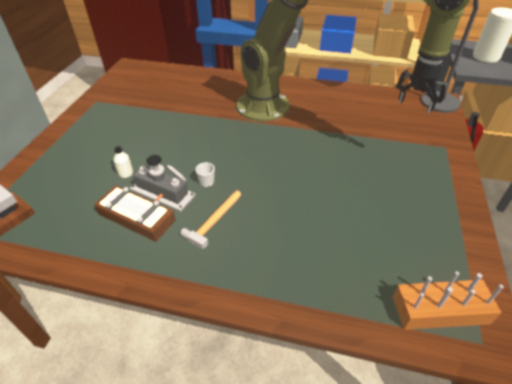

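View pics/b.png

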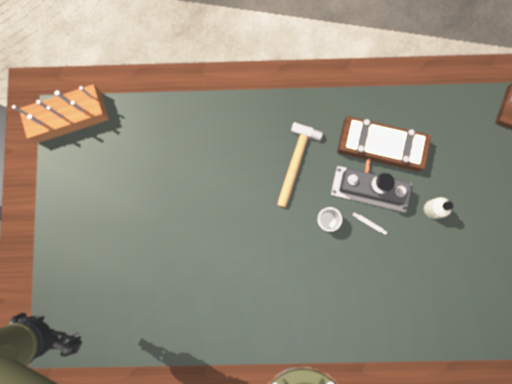

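The top view shows the cap at about (385,182), the pin at (352,180), the release button at (402,190), and the cup, punch and bottle close by. The scene view has the cap at (154,161). Next I'll refine these from depth and look from above with the wrist camera.

```bash
python3 - <<'E'
from h import *
np.set_printoptions(precision=4,suppress=True)
d=np.load("top_d.npy")
for n,p in dict(cap=(385,182),pin=(352,180),rel=(402,190),bl=(350,121),br=(424,138)).items(): print(n,px2w("top",p,d,1))
# pump yaw from the block long edge; cap from scene+top
a=px2w("top",(350,121),d,1);b=px2w("top",(424,138),d,1);v=a-b
yaw=np.arctan2(-v[0],v[1]);print("yaw",yaw)
c=px2w("top",(385,182),d,1)
ctrl.close_gripper(20)
from scipy.spatial.transform import Rotation as R
# tool z down, tool y along pump x
best=None
for k in(0,np.pi):
    x=np.array([-np.sin(yaw+k),np.cos(yaw+k),0]);y=np.array([np.cos(yaw+k),np.sin(yaw+k),0])
    q=R.from_matrix(np.c_[x,y,np.cross(x,y)]).as_quat();q=[q[3],*q[:3]]
    j=ctrl.ik([c[0],c[1],.30],q)
    print(k,q,j)
    if j is not None:
        cost=abs(np.array(j)-get_state()["qpos"]).max()
        if best is None or cost<best[0]:best=(cost,q,j)
np.save("q.npy",best[1])
H=vision.camera_info("wrist")["hand_eye"];print(H)
ctrl.movep([c[0]-.05,c[1],.32],best[1])
s=get_state();im,d=vision.grab_frame("wrist");np.save("w_d.npy",d)
for t in("cap_top","pin_top","release_top"):
    for r in models.recognise("wrist",t)[:2]:print(t,round(r["p"],2),r["point"])
cv2.imwrite("pics/c.png",im);print(s["time"],s["tcp_pos"],s["eef_rot"])
E
```

```text
cap [ 0.6013 -0.214   0.1517]
pin [ 0.618  -0.1442  0.0881]
rel [ 0.5878 -0.2755  0.0869]
bl [ 0.7906 -0.1549  0.0506]
br [ 0.7357 -0.3563  0.0526]
yaw -0.2662618466197025
0 [np.float64(0.0), np.float64(0.7947096507602308), np.float64(0.6069897618482143), np.float64(0.0)] [ 0.0274  0.5207  0.4896  1.3483 -0.2432  1.3317  0.2528]
3.141592653589793 [np.float64(-0.0), np.float64(-0.6069897618482143), np.float64(0.7947096507602308), np.float64(0.0)] [-0.2457  0.7063  1.1512  1.3519 -0.6376  1.4778 -2.5443]
[[-0.0003 -0.9454 -0.3259  0.0836]
 [ 1.     -0.0001 -0.0007 -0.0007]
 [ 0.0006 -0.3259  0.9454 -0.142 ]
 [ 0.      0.      0.      1.    ]]
cap_top 0.91 [309.5, 154.0]
pin_top 0.6 [305.9, 80.4]
4.3833 [ 0.5517 -0.2129  0.3197] [-0.0003  0.7941  0.6078  0.0001]
```

View pics/c.png

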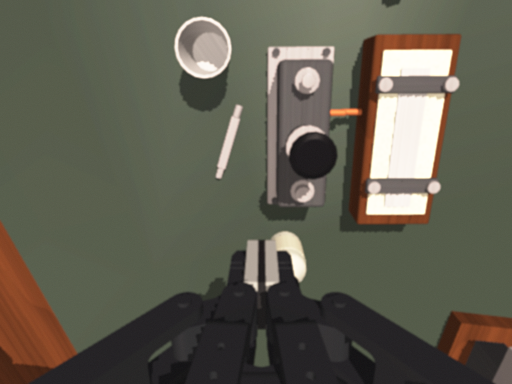

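The wrist view shows the cap centred near (311,155), the pin at (306,80) and the release button at (302,190), with the tool aligned to the pump. I'll compute the cap position and make one test stroke.

```bash
cat >> h.py <<'E'
from scipy.spatial.transform import Rotation as Ro
np.set_printoptions(precision=4,suppress=True)
def wr2w(uv,d,s,r=2):
    ci=vision.camera_info("wrist");u,v=int(round(uv[0])),int(round(uv[1]))
    z=d[v-r:v+r+1,u-r:u+r+1];z=np.median(z[z>0])
    c=np.linalg.inv(ci["mtx"])@np.array([uv[0],uv[1],1])*z
    t=(np.array(ci["hand_eye"])@np.r_[c,1])[:3];q=s["eef_rot"]
    return Ro.from_quat([q[1],q[2],q[3],q[0]]).apply(t)+s["tcp_pos"]
E
python3 - <<'E'
from h import *
s=get_state();d=np.load("w_d.npy")
for n,p in dict(cap=(312,154),pin=(306,78),rel=(302,190)).items():print(n,wr2w(p,d,s))
# flat cap points: mean of points with height >0.143
P=[wr2w((u,v),d,s,0) for u in range(285,342) for v in range(128,182) if d[v,u]>0]
P=np.array(P);P=P[P[:,2]>.146];print(len(P),P.mean(0),(P.max(0)+P.min(0))/2,np.ptp(P,axis=0))
E
```

```text
cap [ 0.6024 -0.2152  0.1502]
pin [ 0.6196 -0.1477  0.0898]
rel [ 0.5871 -0.2726  0.0856]Traceback (most recent call last):
  File "<stdin>", line 5, in <module>
  File "h.py", line 11, in wr2w
    ci=vision.camera_info("wrist");u,v=int(round(uv[0])),int(round(uv[1]))
ValueError: time passes only in moves, steps and waits
```

```bash
python3 - <<'E'
from h import *
c=[.6024,-.2145];q=np.load("q.npy")
print(get_state()["width"],get_state()["contact_force"])
ctrl.movep([*c,.18],q)
ctrl.movel([*c,.152],max_speed=.08);s=get_state();print(s["time"],s["tcp_pos"],s["contact_force"])
for z in(.140,.131,.127):
    ctrl.movel([*c,z],max_speed=.06);s=get_state();print(s["time"],s["tcp_pos"],s["contact_force"])
ctrl.movel([*c,.160],max_speed=.08);s=get_state();print(s["time"],s["tcp_pos"],s["contact_force"])
im,d=vision.grab_frame("wrist");cv2.imwrite("pics/d.png",im)
for r in models.recognise("wrist","pin_top")[:2]:print(r["p"],r["point"],wr2w(r["point"],d,s))
E
```

```text
-8.666443643225906e-05 [0.9811 0.1724 0.5388]
5.7333 [ 0.6024 -0.2146  0.1524] [-1.0059 -0.2662  0.8584]
6.0833 [ 0.6032 -0.2151  0.1404] [ 2.4865 -1.5695  4.5691]
6.3833 [ 0.6032 -0.215   0.1317] [ 1.1873 -1.0856  8.393 ]
6.6333 [ 0.6032 -0.215   0.1279] [ 2.0338 -1.3533  6.6209]
7.2 [ 0.6021 -0.2142  0.1598] [-0.6918 -0.1186 -0.9319]
0.98 [264.8, 103.5] [ 0.6222 -0.1495  0.0979]
```

View pics/d.png

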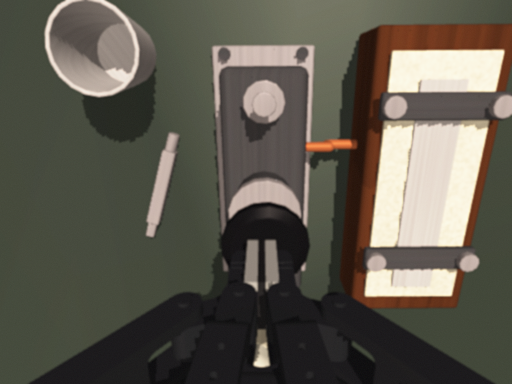

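The fingertips sit centred on the cap, near (264,240). The pin at (264,103) rose from about 0.090 to 0.098 m, so the stroke works. I'll repeat it and check the pin height each time.

```bash
python3 - <<'E'
from h import *
c=[.602,-.2143]
for i in range(6):
    ctrl.movel([*c,.1253],max_speed=.07);b=get_state()
    ctrl.movel([*c,.160],max_speed=.08);ctrl.pause(.3);s=get_state()
    im,d=vision.grab_frame("wrist");r=models.recognise("wrist","pin_top")
    p=wr2w(r[0]["point"],d,s) if r else None
    print(i,s["time"],b["tcp_pos"][2],b["contact_force"],p)
cv2.imwrite("pics/e.png",im)
E
```

```text
0 8.825 0.12613515915665136 [-0.9089  0.8483 13.1032] [ 0.6219 -0.1502  0.1051]
1 10.45 0.12611771388469245 [-0.503   0.7417 12.641 ] [ 0.622  -0.1498  0.1128]
2 12.075 0.12613104761898616 [-1.6651  0.6276 11.0892] [ 0.6219 -0.1497  0.1189]
3 13.7 0.12623070960767452 [-1.9041  0.994  11.8362] [ 0.6215 -0.1493  0.1194]
4 15.325 0.12621839677778982 [-2.0841  1.0451 11.7047] [ 0.6215 -0.1492  0.1197]
5 16.95 0.1262183224815701 [-1.8472  0.3211 12.4288] [ 0.6224 -0.1491  0.1192]
```

View pics/e.png

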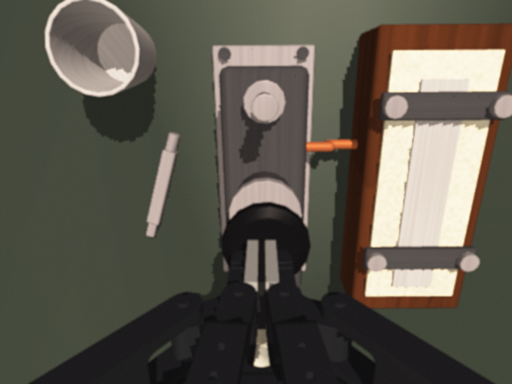

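The pin, seen at (264,102) with a long shadow, has stopped rising at about 0.1195 m, which is fully out. I'll retreat, check the cap and pin heights, and hand in.

```bash
python3 - <<'E'
from h import *
ctrl.movel([.602,-.2143,.30],max_speed=.15);ctrl.pause(.3);s=get_state()
im,d=vision.grab_frame("wrist");z={}
for t in("cap_top","pin_top"):
    r=models.recognise("wrist",t);z[t]=wr2w(r[0]["point"],d,s) if r else None
print(z,s["time"],s["contact_force"])
if all(v is not None for v in z.values()) and z["cap_top"][2]>.146 and z["pin_top"][2]>.117:print(ticket.close_job())
E
```

```text
{'cap_top': array([ 0.6037, -0.2146,  0.1494]), 'pin_top': array([ 0.6213, -0.1513,  0.1192])} 18.4333 [ 0.2111 -0.1752  0.9342]
the job is handed in; nothing more can be done
None
```

The clamp is charged and the job is handed in after 18.4 s: the pin stopped rising at a measured 119 mm (120 mm is fully out), the plunger is back up at 149 mm, and the robot touched only the cap.

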